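# Latch the loaded battery sled of a rover chassis

### The arm

A 6-joint arm with a two-finger parallel gripper is mounted at the origin on the work surface. World frame = base frame: x ahead of the robot, y to its left, z up, the work surface at z = 0. Lengths are in m, angles in degrees, forces in N, time in s.
With the tool pointing down it reaches from about 0.3 to 0.75 m from the base axis. Payload 8.5 kg.
Tool frame: the origin (TCP) lies at the very end of the fingers, on their centre line; the grasp point (between the pads) lies 19 mm behind it; z points along the fingers, y is the direction in which the jaws open and shut (so a half turn about z gives the same grasp; the last joint's range is limited). The gripper opens to 85 mm and grips with 20 to 120 N. Pads are 22 mm wide; open, the fingers measure 114 mm over their backs; the gripper's body (76 mm by 85 mm) begins 54 mm behind the grasp point. The pads swing forward as they close: fully open they stand 13 mm farther back than shut.
Start: joints at [-86.19, 21.807, 74.336, -0, 83.858, -12.336], TCP at [0.153, -0.528, 0.231] pointing down, gripper open.
Joint ranges: [-178.18, 178.18], [-50.72, 133.34], [12.68, 142.11], [-81.47, 261.47], [9.98, 163.14], [-165.26, 165.26]. Speed limits (degrees/s): [136.94, 136.94, 180, 180, 180, 180].

### API

Orientations are given as a 3x3 rotation matrix whose columns are the frame's x, y, z axes.
In Python, from rig import status, vision, env gives the robot as it stands.
- The arm moves only by the tool send_rows, never from a script. Its argument "targets" is a list of rows, each a list of 7 numbers: the shift along the tool's x, y, z in units of 50 mm (1.0 is 50 mm), then the turn, a rotation vector about the tool's x, y, z in units of 8 degrees (1.0 is 8 degrees), then the finger opening in mm, from 0 to 85.4. A call has 1 to 5 rows; each row is the pose to reach, as a shift and turn from the pose commanded when the call began, along the tool's axes at that moment; what a row does not reach only later rows make up. A row lasts 1/8 s, in which the tool goes at most 62.5 mm and 10.7 degrees, less where a joint would pass 70% of its speed; a pose out of reach is approached as far as the arm can. A call with a gripper value outside its range is refused whole. The fingers move at their own pace and stop on an object; "grip_force" is the grip in N (left out, the last holds). Time passes only in rows, so rows that repeat a pose let the fingers close. It gives the time, the measured TCP pose, the force and the opening at its end, in the units of the state.
- status.observe(): the state, without advancing time (a new reading comes with each control period).
- vision.get_image(name): name is "scene" or "side" or "wrist"; returns (picture, depth): 400x640x3 uint8, red, green, blue; 400x640 float32, m along the optical axis (not along the pixel's ray), 0 where there is no reading.
- vision.camera_model(name): a dict with "camera_matrix" (3x3 intrinsics, pixels), "dist" ([k1, k2, p1, p2, k3] as OpenCV has them; the pictures are not rectified), "view" (4x4, takes a point from world to camera coordinates); the wrist camera has in their place "T_tool_cam" (4x4, takes a point from camera to tool coordinates, whose origin is the TCP and whose axes are the flange's). Camera axes: x right, y down, z forward; pixel columns grow to the right and rows downward; lengths in m; the calibration is good to about 2 mm. A picture is of the moment at which its call begins: read the wrist's pose just before it. camera_model takes no time and is no camera call.
- env.close_job(): hands the job in, once; it reports no verdict.
Trained networks look in the newest picture that a camera, given by its name, has taken for a name from the list of things; names that differ only in an ending like _2 or _b are one class to them, and where a whole thing is asked for, a point or a joint stands for the part that bears it (a point fixed in the world has none). Each returns a list of dicts, best first, with "p" (0 to 1); they miss things now and then, are a little off and sometimes report something else, mostly with a low value. They report only what shows in the picture. A call takes as long as a camera call. They do not tell look-alikes from the thing itself.
- vision.masks_of(camera, label): "pixels" (400x640 bool, what is visible of it) and "extent" ([left, top, right, bottom] in pixels, round what is visible of it).
The state is a dict: "time_s": time; "q": joint angles; "qvel": joint speeds; "joint_efforts": joint torques, N m; "position": TCP position; "tool_rot": TCP orientation; "ft_force": force on the tool from outside, world axes, zero at the start; "wrist_torque": the same for the moment, N m; "grip_width": finger opening in m.
Only numpy, scipy, OpenCV 4.12 (cv2) and the standard library are available. Lean on these libraries where they do the work, as an engineer would, in place of code of your own. Each camera call takes 0.05 s, during which the arm holds its last target.

### The job

The half-built rover on the service stand has two sprung battery sleds; one carries the blue battery pack. Push that sled in by its front plate with the fingertips until its red-knobbed stop pin drops, then let go so that the spring brings it back to rest latched against the pin, with the battery still lying in it. Press firmly but do not ram the sled; do not touch, grip or lift the battery, leave the empty sled sprung out, and leave everything else where it stands.

Things in the scene. Friction and masses are not known exactly. Their poses are not given: they have to be found in the camera images.
- sled_a_face (a point): Centre of the black push pad (56 wide, 26 mm high) on the upright front plate (92 wide, 45 high, 4 mm thick) of the sled CARRYING THE BATTERY. On the pad's outer surface, 22 mm below the plate's top, about 135 mm above the table; travels with the sled. x is level and points into the bay: push along +x; z up. Free space in front. The battery is 2 to 6 mm behind the plate, its top 7 mm below the plate's top.
- sled_a (a joint): How far the loaded sled is pushed in (m). 0 = sprung out, as at the start. The spring resists with 3 N at 0, 6.5 N at 0.038, 8 N at the end. Beyond 0.038 the stop pin drops into the sled's slot; it can be pushed on to the solid end stop at 0.054. Let go with the pin dropped, it springs back and latches at 0.038; let go sooner, it springs back out to 0.
- pin_a (a joint): Stop pin of the loaded sled's bay: upright sprung plunger with a red knob (17 mm wide), 44 mm left of the bay's centre line as seen when pushing and 125 mm ahead (+x) of the pad of a sled that is out; knob top 33 mm above the pad's centre. 0 = up, riding on the sled's latch bar; 0.006 to 0.007 (m) = dropped into the slot. It drops by its own spring.
- sled_b_face (a point): The same point, with the same axes, on the identical EMPTY sled, 116 mm to the left or right of the loaded one on the same deck (which side varies). Leave it alone.
- sled_b (a joint): How far the empty sled is pushed in (m): 0 = fully out, and it must stay there.
- battery_mid (a point): Centre of the blue battery pack (134 x 66 x 36 mm, about 0.45 kg, black ends, yellow label), lying loose in the open tray of the loaded sled, its length along the push direction. Its centre is 76.5 mm ahead of the push pad (up to 3 mm either way) and 3 mm lower than the push pad's centre. Low tray walls carry it along with the sled.
- chassis: Rover chassis, fixed on a service stand: aluminium deck 300 x 280 mm, top 105 mm above the table. Origin on the table under the deck's centre; x is the push direction of both sleds, y left. The bays sit on it 58 mm left and right of the middle; the pads of sleds that are out are 205 mm in -x of the origin. Two posts at the rear (+128 mm in x, 85 mm either side) rise 100 mm above the deck.
- post: Loose extrusion post, 20 x 20 x 103 mm, upright on a 56 x 40 mm foot on the table beside the chassis's front left corner (about 0.19 m in -x and 0.21 m in +y from the chassis origin). Origin under its foot. Leave it.
- can: Spray can, 51 mm diameter, 162 mm tall with its black cap, upright on the table beside the chassis's front right corner (about 0.19 m in -x and 0.21 m in -y from the chassis origin). Origin under its base. Leave it.
- bit_case: Black tray of screwdriver bits, 85 x 165 x 16 mm, on the table. Origin under its centre. Leave it.
- driver: Precision screwdriver, 170 mm long, 13 mm thick, lying on the table. Origin under its middle. Leave it.
- screw_box: Clear plastic box of screws, 90 x 65 x 30 mm, on the table. Origin under its centre. Leave it.
- wheel: Spare wheel, 90 mm diameter, 36 mm high, lying flat on the table. Origin under its centre. Leave it.
- nut_dish: Small steel dish of nuts, 48 mm diameter, 19 mm high, on the table in front of and below the sleds. Origin under its centre. Leave it.
Things that resemble listed ones, but are neither listed nor needed, are in the scene too. There is more than one size of the part that bears battery_mid; the job needs the largest.

How it is judged (in metres and radians):
On the way:
1. the fingertips press the loaded sled in until its stop pin has dropped (value of joint pin_a above 0.005 m and contact force between the fingers and sled_a above 0.5 N), for 0.05 s.
At the end, for the whole second after the job is handed in: The loaded sled rests latched against its dropped stop pin (pushed in 38 mm, within 2.5 mm; pin down at least 5 mm), still; the battery lies flat in its tray (within 10 mm of its place along and across the sled, not raised by more than 7 mm); the empty sled is fully out (within 3 mm) (value of joint sled_a between 0.0355 and 0.0405 m and value of joint pin_a above 0.005 m and velocity of joint sled_a between -0.01 and 0.01 m/s and value of joint sled_b below 0.003 m and x of battery_mid in the frame of sled_a_face between 0.066 and 0.086 m and y of battery_mid in the frame of sled_a_face between -0.01 and 0.01 m and z of battery_mid in the frame of sled_a_face between -0.01 and 0.004 m); the robot touches nothing.
It fails at once if the robot touches the battery (contact force between any of the fingers, the arm and battery above 1 N).
It fails at once if the battery is lifted out of its tray (z of battery_mid in the frame of sled_a_face above 0.012 m).
It fails at once if the sled is rammed: the fingers press on it with more than 40 N (contact force between the fingers and sled_a above 40 N).
It fails at once if the empty sled is pushed in by more than 5 mm (value of joint sled_b above 0.005 m).
It fails at once if another loose thing is shifted by more than 15 mm or tipped (distance of any of post, can, bit_case, driver, screw_box, wheel, nut_dish from where it was at the start of the episode above 0.015 m or angle between any of post, can, bit_case, driver, screw_box, wheel, nut_dish's own z axis and vertical above 0.3 rad).
It also fails if it takes over 38 s, if anything falls off the work surface, if the arm or the gripper's body presses on something with over 40 N, if the wrist force passes 120 N, or if a joint passes its speed limit or range.

## Working session

There is one attempt and no reset: what is moved stays moved. The work goes in short steps, Python scripts to look and compute and a tool call to move; the robot and the scene stay as the last step left them, time stands still between calls to the robot, and variables do not carry over. Pictures are saved under pics/ and viewed, and the job is handed in when it is done.

Besides the shell and the picture viewer there is one more tool, called after "Request:" as name(argument=value, ...) on one line, values as JSON. send_rows: Moves the arm, as the interface text tells. Its arguments: {"type":"object","properties":{"targets":{"type":"array","items":{"type":"array","items":{"type":"number"}}},"grip_force":{"type":"number"}},"required":["targets"]}

```bash
mkdir -p pics; ls; python3 - <<'E'
from rig import status, vision, env
import cv2, numpy as np
s=status.observe(); print(s['time_s'],s['position'],s['tool_rot'],s['ft_force'])
for n in ['scene','side']:
    im,d=vision.get_image(n); cv2.imwrite(f'pics/{n}0.png',im[:,:,::-1]); np.save(f'{n}_d0.npy',d)
    m=vision.camera_model(n); print(n,m)
print(vision.camera_model('wrist'))
E
```

```text
pics
0.0 [ 0.1529136  -0.52801491  0.2307194 ] [[ 9.60564023e-01  2.78058890e-01 -1.02189395e-04]
 [ 2.78058745e-01 -9.60562992e-01  1.43948749e-03]
 [ 3.02102943e-04 -1.41113455e-03 -9.99998959e-01]] [ 0.10617187  1.12291203 -0.13394148]
scene {'camera_matrix': array([[510.64175064,   0.        , 325.05479688],
       [  0.        , 510.64175064, 201.88176889],
       [  0.        ,   0.        ,   1.        ]]), 'dist': array([-0.16211872,  0.        ,  0.        ,  0.        ,  0.        ]), 'view': array([[ 0.75990931,  0.64985626,  0.01498945, -0.42008877],
       [ 0.55691808, -0.63899349, -0.5305936 , -0.27806357],
       [-0.33523141,  0.41155091, -0.8474938 ,  1.82182426],
       [ 0.        ,  0.        ,  0.        ,  1.        ]])}
side {'camera_matrix': array([[444.56844855,   0.        , 322.80797992],
       [  0.        , 444.56844855, 190.79726303],
       [  0.        ,   0.        ,   1.        ]]), 'dist': array([-0.10740418,  0.        ,  0.        ,  0.        ,  0.        ]), 'view': array([[-0.94433031, -0.32899117, -0.00225256,  0.52100353],
       [-0.22262126,  0.64401929, -0.7319009 ,  0.18661704],
       [ 0.24223963, -0.69065474, -0.68140736,  1.14142805],
       [ 0.        ,  0.        ,  0.        ,  1.        ]])}
{'camera_matrix': array([[324.42568851,   0.        , 322.63221581],
       [  0.        , 324.42568851, 199.82323187],
       [  0.        ,   0.        ,   1.        ]]), 'dist': array([-0.00246131,  0.        ,  0.        ,  0.        ,  0.        ]), 'T_tool_cam': array([[ 3.81947310e-04, -9.51987653e-01, -3.06136183e-01,
         7.91132821e-02],
       [ 9.99999754e-01,  1.83296675e-04,  6.77643008e-04,
         6.94383755e-04],
       [-5.88994032e-04, -3.06136367e-01,  9.51987488e-01,
        -1.42787554e-01],
       [ 0.00000000e+00,  0.00000000e+00,  0.00000000e+00,
         1.00000000e+00]])}
```

View pics/scene0.png

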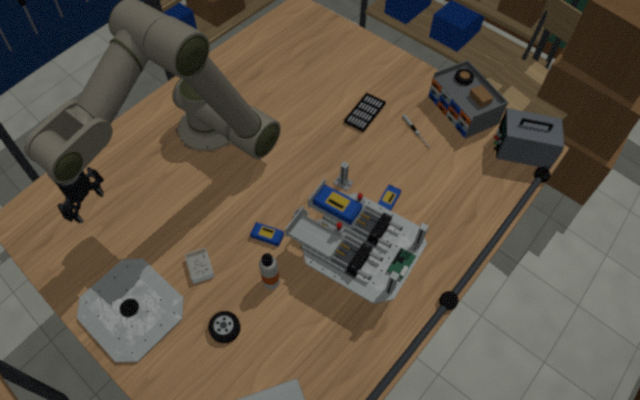

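View pics/side0.png

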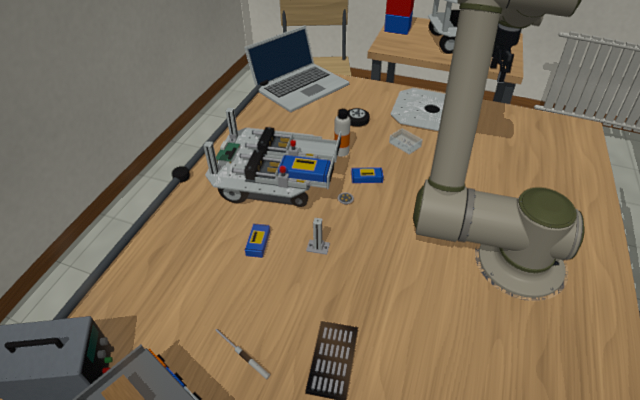

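The loaded sled is the left one: blue pack at scene (337,202), side (307,167). The small packs lying on the table at scene (266,234) and (390,195) are look-alikes. The chassis rear posts are at scene (420,235).

```bash
cat > h.py <<'E'
import numpy as np, cv2
from rig import status, vision, env
def unproj(cam,uv,z,pose=None):
    m=vision.camera_model(cam); uv=np.asarray(uv,float).reshape(-1,1,2)
    n=cv2.undistortPoints(uv,m['camera_matrix'],m['dist']).reshape(-1,2)
    P=np.c_[n*np.asarray(z).reshape(-1,1),np.asarray(z).reshape(-1)]
    if cam=='wrist':
        T=m['T_tool_cam']; P=P@T[:3,:3].T+T[:3,3]
        p,R=pose; return P@R.T+p
    V=m['view']; return (P-V[:3,3])@V[:3,:3]
def proj(cam,X,pose=None):
    m=vision.camera_model(cam); X=np.asarray(X,float).reshape(-1,3)
    if cam=='wrist':
        p,R=pose; X=(X-p)@R; T=m['T_tool_cam']; C=(X-T[:3,3])@T[:3,:3]
    else:
        V=m['view']; C=X@V[:3,:3].T+V[:3,3]
    return cv2.projectPoints(C,np.zeros(3),np.zeros(3),m['camera_matrix'],m['dist'])[0].reshape(-1,2)
E
python3 - <<'E'
from h import *
for cam in ['scene','side']:
    d=np.load(f'{cam}_d0.npy')
    for lab in ['battery_mid','sled_a_face','pin_a','post','can','nut_dish','chassis']:
        for r in vision.masks_of(cam,lab)[:4]:
            m=r['pixels']&(d>0); v,u=np.nonzero(m)
            if len(v)<5: continue
            P=unproj(cam,np.c_[u,v],d[v,u])
            print(cam,lab,round(r['p'],2),np.round(r['extent']),len(v),'med',np.round(np.median(P,0),3),'lo',np.round(np.percentile(P,3,axis=0),3),'hi',np.round(np.percentile(P,97,axis=0),3))
            if lab in('battery_mid','chassis') : np.save(f'P_{cam}_{lab}_{int(r["extent"][0])}.npy',P)
E
python3 - <<'E'
import cv2
a=cv2.imread('pics/scene0.png')[150:320,220:450]; cv2.imwrite('pics/scene0c.png',cv2.resize(a,None,fx=3.4,fy=3.4,interpolation=cv2.INTER_CUBIC))
a=cv2.imread('pics/side0.png')[90:260,190:410]; cv2.imwrite('pics/side0c.png',cv2.resize(a,None,fx=3.5,fy=3.5,interpolation=cv2.INTER_CUBIC))
E
```

```text
scene battery_mid 0.68 [311. 184. 364. 226.] 1140 med [ 0.619 -0.026  0.148] lo [ 0.552 -0.058  0.123] hi [0.682 0.016 0.155]
scene battery_mid 0.63 [248. 220. 285. 246.] 528 med [ 0.481 -0.19   0.024] lo [ 0.433 -0.219  0.003] hi [ 0.522 -0.156  0.03 ]
scene battery_mid 0.59 [381. 188. 400. 206.] 321 med [0.681 0.164 0.025] lo [0.656 0.127 0.018] hi [0.705 0.205 0.031]
scene sled_a_face 0.69 [309. 180. 378. 234.] 420 med [ 0.638 -0.042  0.126] lo [ 0.538 -0.072  0.108] hi [0.712 0.03  0.157]
scene sled_a_face 0.38 [336. 160. 354. 192.] 309 med [0.532 0.118 0.019] lo [ 0.498  0.106 -0.003] hi [0.553 0.149 0.104]
scene post 0.85 [338. 160. 354. 187.] 261 med [0.532 0.118 0.032] lo [ 0.502  0.11  -0.002] hi [0.55  0.141 0.104]
scene post 0.71 [261. 252. 278. 292.] 583 med [ 0.604 -0.3    0.113] lo [ 0.578 -0.315  0.004] hi [ 0.615 -0.273  0.165]
scene post 0.56 [343.  92. 391. 133.] 912 med [0.387 0.41  0.008] lo [ 0.342  0.331 -0.003] hi [0.434 0.495 0.018]
scene can 0.69 [260. 250. 278. 286.] 566 med [ 0.604 -0.3    0.115] lo [ 0.578 -0.315  0.011] hi [ 0.615 -0.274  0.164]
scene can
[... 842 characters left out ...]
]
side post 0.37 [339. 192. 357. 204.] 135 med [ 0.504 -0.064  0.018] lo [ 0.485 -0.085  0.015] hi [ 0.525 -0.045  0.022]
side can 0.85 [335. 112. 349. 154.] 526 med [ 0.578 -0.271  0.102] lo [ 0.563 -0.29   0.009] hi [ 0.605 -0.261  0.162]
side can 0.24 [277. 168. 284. 171.] 31 med [0.652 0.035 0.168] lo [0.646 0.028 0.16 ] hi [0.66  0.042 0.171]
side can 0.2 [232. 344. 271. 379.] 283 med [0.548 0.48  0.012] lo [0.502 0.459 0.002] hi [0.596 0.498 0.016]
side nut_dish 0.64 [332. 112. 351. 156.] 583 med [ 0.58  -0.272  0.101] lo [ 0.564 -0.372  0.006] hi [ 0.61  -0.261  0.163]
side chassis 0.63 [205. 109. 307. 209.] 3482 med [0.818 0.027 0.106] lo [ 0.61  -0.143  0.008] hi [0.886 0.083 0.193]
```

View pics/scene0c.png

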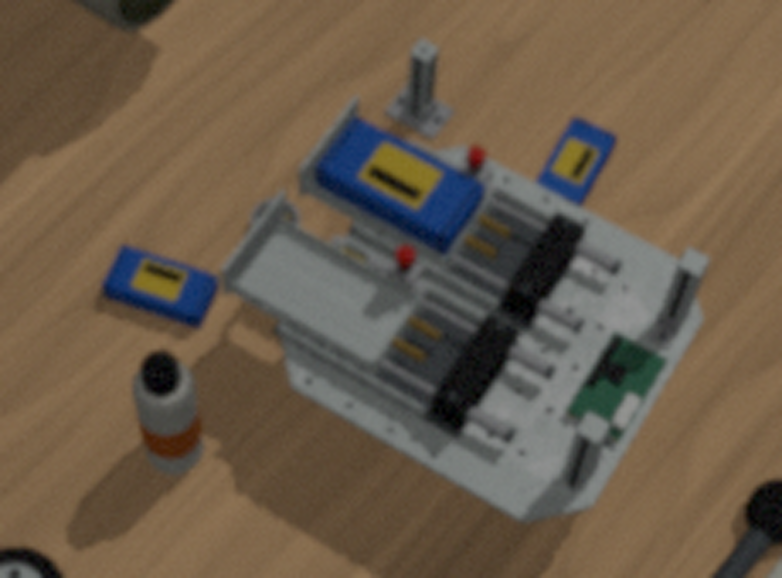

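View pics/side0c.png

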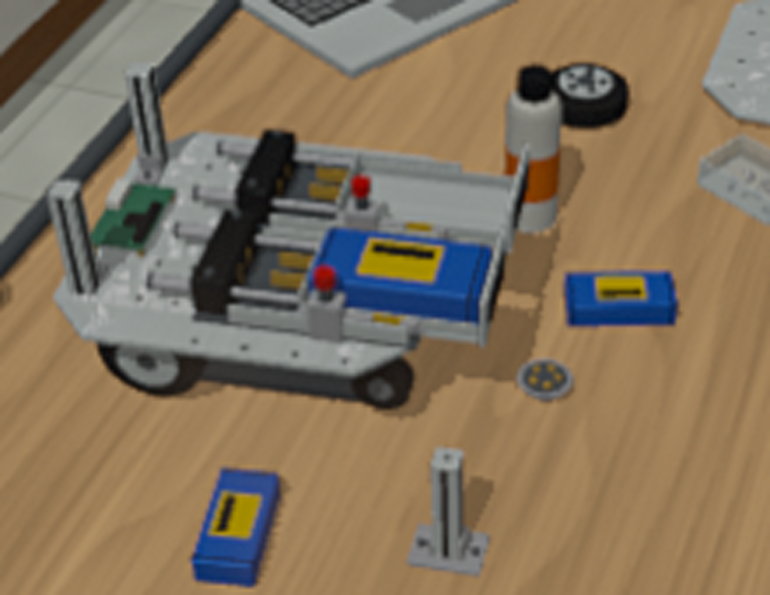

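```bash
python3 - <<'E'
from h import *
import glob
for cam in ['scene','side']:
    d=np.load(f'{cam}_d0.npy'); im=cv2.imread(f'pics/{cam}0.png'); hsv=cv2.cvtColor(im,cv2.COLOR_BGR2HSV)
    v,u=np.mgrid[0:400,0:640].reshape(2,-1); dd=d.reshape(-1); ok=dd>0
    P=np.full((len(dd),3),np.nan); P[ok]=unproj(cam,np.c_[u,v][ok],dd[ok])
    H=hsv.reshape(-1,3).astype(int)
    near=(P[:,0]>.5)&(P[:,0]<1)&(P[:,1]>-.3)&(P[:,1]<.12)
    red=near&((H[:,0]<8)|(H[:,0]>172))&(H[:,1]>150)&(H[:,2]>70)&(P[:,2]>.14)
    n,l,st,c=cv2.connectedComponentsWithStats(red.reshape(400,640).astype(np.uint8))
    for i in range(1,n):
        if st[i,4]>8: print(cam,'red',st[i],np.round(P[(l==i).ravel()].mean(0),3),'zmax',P[(l==i).ravel()][:,2].max().round(3))
    blue=near&(((H[:,0]>100)&(H[:,0]<130)&(H[:,1]>120))|((H[:,0]>18)&(H[:,0]<32)&(H[:,1]>120)))&(P[:,2]>.143)&(P[:,2]<.165)&(P[:,0]>.53)&(P[:,0]<.70)&(P[:,1]>-.1)&(P[:,1]<.05)
    print(cam,'blue',blue.sum(), 'z',np.median(P[blue][:,2]), cv2.minAreaRect((P[blue][:,:2]*1000).astype(np.float32)))
    pt=near&(P[:,2]>.185)&(P[:,0]>.75)
    n,l,st,c=cv2.connectedComponentsWithStats(pt.reshape(400,640).astype(np.uint8))
    for i in range(1,n):
        if st[i,4]>5: print(cam,'rear post',st[i],np.round(np.nanmean(P[(l==i).ravel()],0),3))
    # plate top: z .15-.165 points
    pl=near&(P[:,2]>.148)&(P[:,2]<.166)&(H[:,1]<70)&(P[:,0]<.66)
    for s in (pl,):
        q=P[s]; 
        k=np.argsort(q[:,1]); print(cam,'plate n',len(q)); print(np.round(np.c_[q[k][::3],],3).tolist())
E
```

```text
scene red [358 193   5   6  19] [0.656 0.029 0.165] zmax 0.17
scene red [337 223   5   5  20] [ 0.674 -0.086  0.166] zmax 0.173
scene blue 724 z 0.1492975530815009 ((615.63720703125, -21.54379653930664), (133.87564086914062, 64.55085754394531), 9.328274726867676)
scene rear post [418 223  11  11  79] [0.864 0.041 0.2  ]
scene rear post [388 271  11  12  83] [ 0.889 -0.128  0.201]
scene plate n 222
[[0.59, -0.3, 0.163], [0.588, -0.297, 0.161], [0.605, -0.296, 0.157], [0.593, -0.295, 0.159], [0.598, -0.292, 0.162], [0.593, -0.291, 0.159], [0.607, -0.291, 0.152], [0.605, -0.289, 0.154], [0.605, -0.288, 0.158], [0.602, -0.286, 0.157], [0.6, -0.283, 0.156], [0.586, -0.283, 0.161], [0.598, -0.281, 0.157], [0.597, -0.279, 0.158], [0.565, -0.19, 0.15], [0.563, -0.188, 0.15], [0.566, -0.183, 0.152], [0.568, -0.181, 0.151], [0.564, -0.177, 0.148], [0.564, -0.173, 0.149], [0.564, -0.169, 0.154], [0.564, -0.164, 0.154], [0.564, -0.16, 0.148], [0.562, -0.157, 0.16], [0.56, -0.151, 0.154], [0.562, -0.149, 0.149], [0.561, -0.144, 0.152], [0.561, -0.14, 0.158], [0.561, -0.136, 0.153], [0.555, -0.129
[... 2379 characters left out ...]
3, -0.043, 0.149], [0.626, -0.042, 0.151], [0.608, -0.041, 0.153], [0.633, -0.036, 0.154], [0.543, -0.034, 0.158], [0.582, -0.033, 0.151], [0.599, -0.032, 0.151], [0.617, -0.031, 0.151], [0.619, -0.029, 0.152], [0.609, -0.028, 0.152], [0.537, -0.026, 0.149], [0.54, -0.024, 0.16], [0.631, -0.023, 0.153], [0.538, -0.019, 0.15], [0.537, -0.018, 0.155], [0.539, -0.016, 0.16], [0.579, -0.008, 0.154], [0.578, -0.005, 0.154], [0.536, -0.005, 0.159], [0.64, -0.003, 0.152], [0.593, -0.001, 0.149], [0.587, 0.002, 0.153], [0.606, 0.003, 0.153], [0.611, 0.005, 0.152], [0.633, 0.007, 0.152], [0.533, 0.011, 0.151], [0.533, 0.012, 0.149], [0.532, 0.013, 0.161], [0.649, 0.031, 0.149], [0.655, 0.038, 0.153]]
```

The battery sled fits independently from plate edge, knobs, rear posts and battery. Yaw is about 8.2°, and the pad is at about (0.537,-0.030,0.135). The can, dish and post are clear of a straight path, so I'll close the fingers and move to a point in front of it.

Request:
send_rows(targets=[[0.6, -0.6, 0, 0, 0, 0, 0], [1.5, -1.4, 0, 0, 0, 0, 0], [2.4, -2.3, 0, 0, 0, 0, 0], [3.3, -3.1, 0, 0, 0, 0, 0], [4.2, -4.0, 0, 0, 0, 0, 0]])

```text
time_s: 1.42
position: [0.2992, -0.2772, 0.2315]
tool_rot: [[0.961, 0.278, 0.001], [0.278, -0.961, -0.001], [0.0, 0.001, -1.0]]
ft_force: [2.5, 0.3, 0.8]
grip_width: -0.0001
```

Request:
send_rows(targets=[[0.9, -0.85, 0, 0, 0, 0, 0], [1.8, -1.7, 0, 0, 0, 0.3, 0], [2.7, -2.5, 0, 0, 0, 0.6, 0], [3.5, -3.3, 0, 0, 0, 1.0, 0], [3.9, -3.7, 0, 0, 0, 1.0, 0]])

```text
time_s: 2.05
position: [0.4351, -0.0445, 0.2314]
tool_rot: [[0.99, 0.144, 0.0], [0.144, -0.99, 0.0], [0.0, 0.0, -1.0]]
ft_force: [-0.2, -2.0, 0.1]
grip_width: 0.0001
```

Request:
send_rows(targets=[[0, 0, 0, 0, 0.8, 0, 0], [0, 0, 0, 0, 1.8, 0, 0], [0, 0, 0, 0, 2.8, 0, 0], [0, 0, 0, 0, 3.75, 0, 0], [0, 0, 0, 0, 3.75, 0, 0]])

```text
time_s: 2.68
position: [0.4332, -0.0469, 0.231]
tool_rot: [[0.858, 0.14, 0.494], [0.121, -0.99, 0.07], [0.499, -0.001, -0.867]]
ft_force: [0.6, -0.9, -0.0]
grip_width: 0.0002
```

```bash
python3 - <<'E'
from h import *
s=status.observe(); print(s['time_s'],s['q'],s['position'],s['tool_rot'],s['ft_force'],s['grip_width'])
p,R=s['position'],s['tool_rot']
im,d=vision.get_image('wrist'); cv2.imwrite('pics/w1.png',im[:,:,::-1]); np.save('w1d.npy',d); np.savez('w1p.npz',p=p,R=R)
for lab in ['sled_a_face','battery_mid','pin_a']:
    for r in vision.masks_of('wrist',lab)[:3]:
        m=r['pixels']&(d>0); v,u=np.nonzero(m)
        P=unproj('wrist',np.c_[u,v],d[v,u],(p,R)); print(lab,round(r['p'],2),r['extent'],np.round(np.median(P,0),3),np.round(np.percentile(P,3,axis=0),3),np.round(np.percentile(P,97,axis=0),3))
E
```

```text
2.675 [-34.05312487  -0.76533708 110.02822971  25.67018908  50.59497818
  34.98646024] [ 0.43316618 -0.04691121  0.23097482] [[ 8.58391296e-01  1.39820152e-01  4.93573408e-01]
 [ 1.20801605e-01 -9.90176582e-01  7.04081564e-02]
 [ 4.98569309e-01 -8.13288768e-04 -8.66849458e-01]] [ 0.57854397 -0.93159454 -0.04751107] 0.00016655570876653194
sled_a_face 0.97 [263.0, 0.0, 380.8, 148.1] [ 0.541 -0.021  0.137] [ 0.533 -0.071  0.116] [0.647 0.028 0.158]
battery_mid 0.85 [144.9, 29.5, 232.9, 76.9] [0.673 0.16  0.026] [0.651 0.116 0.005] [0.705 0.206 0.028]
battery_mid 0.72 [282.4, 0.1, 358.4, 123.5] [ 0.6   -0.022  0.15 ] [ 0.549 -0.054  0.149] [0.658 0.011 0.152]
battery_mid 0.58 [415.4, 201.5, 484.8, 291.6] [ 0.472 -0.183  0.026] [ 0.43  -0.215  0.005] [ 0.518 -0.153  0.028]
```

View pics/w1.png

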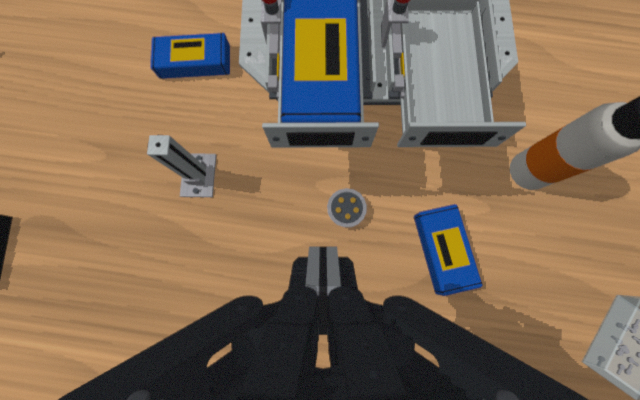

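The wrist view shows the loaded sled's plate with its black pad at (320,139). The empty sled's pad is at (459,138) and the dish at (347,208). Next I'll measure the pad itself.

```bash
python3 - <<'E'
from h import *
im=cv2.imread('pics/w1.png'); d=np.load('w1d.npy'); z=np.load('w1p.npz'); p,R=z['p'],z['R']
g=im.max(2); C=[]
for u0,u1 in((275,370),(410,515)):
    m=np.zeros_like(g,bool); m[128:150,u0:u1]=(g[128:150,u0:u1]<45)
    n,l,st,c=cv2.connectedComponentsWithStats(m.astype(np.uint8)); i=1+np.argmax(st[1:,4]); m=(l==i)&(d>0); v,u=np.nonzero(m)
    P=unproj('wrist',np.c_[u,v],d[v,u],(p,R)); 
    A=np.c_[P[:,1],np.ones(len(P))]; k=np.linalg.lstsq(A,P[:,0],rcond=None)[0]
    print(st[i],np.round(P.mean(0),4),'z',P[:,2].min(),P[:,2].max(),'y',P[:,1].min(),P[:,1].max(),'yaw',-np.degrees(np.arctan(k[0])))
    C.append(P.mean(0))
e=C[0]-C[1]; print('sep',np.linalg.norm(e[:2]),'yaw',np.degrees(np.arctan2(-e[0],e[1])))
y=np.radians(8.2); X=np.array([np.cos(y),np.sin(y),0]); Y=np.array([-np.sin(y),np.cos(y),0])
D=C[0]-p; print('fwd',D@X,'left',D@Y,'up',D[2])
E
```

```text
[287 132  68  14 790] [ 0.5374 -0.0308  0.1372] z 0.11612939384163895 0.14956515454521097 y -0.058209769558952795 -0.0034630547560205727 yaw 8.218210157865231
[421 132  76  13 849] [ 0.5541 -0.145   0.1371] z 0.12218021538958057 0.1496482589250644 y -0.17305237522491637 -0.11765660244555559 yaw 8.352042518648076
sep 0.11541728176579182 yaw 8.330951309290423
fwd 0.10545680410880191 left 0.001091247810304525 up -0.09375422846292933
```

Pad centre (0.537,-0.031,0.137), yaw 8.3° and sled spacing 115.4 mm all agree with the description. Next I descend to 20 mm in front of the pad.

Request:
send_rows(targets=[[0.06, 0, 0.5, 0, 0, 0, 0], [0.13, -0.01, 1.1, 0, 0, 0, 0], [0.2, -0.02, 1.7, 0, 0, 0, 0], [0.27, -0.02, 2.2, 0, 0, 0, 0], [0.3, -0.02, 2.48, 0, 0, 0, 0]])

```text
time_s: 3.5
position: [0.5095, -0.0347, 0.1304]
tool_rot: [[0.858, 0.143, 0.494], [0.124, -0.99, 0.072], [0.499, -0.001, -0.867]]
ft_force: [-0.0, 0.2, 0.3]
grip_width: -0.0002
```

Request:
send_rows(targets=[[0.3, 0, 0, 0, 0, 0, 0], [0, 0, 0, 0, 0, 0, 0], [0, 0, 0, 0, 0, 0, 0]])

```text
time_s: 3.88
position: [0.5082, -0.035, 0.1313]
tool_rot: [[0.858, 0.142, 0.494], [0.123, -0.99, 0.071], [0.499, -0.001, -0.867]]
ft_force: [-0.1, 0.4, 0.2]
grip_width: -0.0001
```

```bash
python3 - <<'E'
from h import *
s=status.observe(); p,R=s['position'],s['tool_rot']; print(s['time_s'],p,R,s['ft_force'])
im,d=vision.get_image('wrist'); cv2.imwrite('pics/w2.png',im[:,:,::-1])
im,d=vision.get_image('side'); cv2.imwrite('pics/s2.png',cv2.resize(im[90:260,190:410,::-1],None,fx=3.5,fy=3.5))
y=np.radians(8.3); X=np.array([np.cos(y),np.sin(y),0]); Y=np.array([-np.sin(y),np.cos(y),0])
D=np.array([.5374,-.0308,.1372])-p; print('fwd',D@X,'left',D@Y,'up',D[2]); print('toolaxes',R.T@X,R.T@Y)
E
```

```text
3.875 [ 0.50821582 -0.0349651   0.13126216] [[ 8.57785626e-01  1.42000538e-01  4.94003712e-01]
 [ 1.22715801e-01 -9.89866355e-01  7.14523050e-02]
 [ 4.99143919e-01 -6.68698765e-04 -8.66518840e-01]] [-0.06878315  0.38800113  0.19724229]
fwd 0.02947975997632137 left -9.144386784205288e-05 up 0.005937836685111886
toolaxes [ 0.86651579 -0.00238015  0.499144  ] [-2.39622396e-03 -9.99996944e-01 -6.08600611e-04]
```

View pics/w2.png

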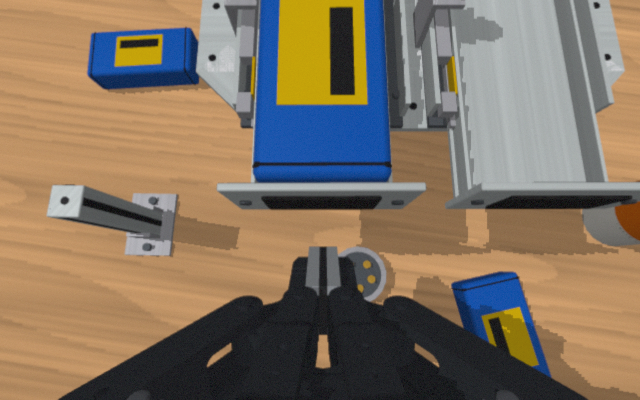

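View pics/s2.png

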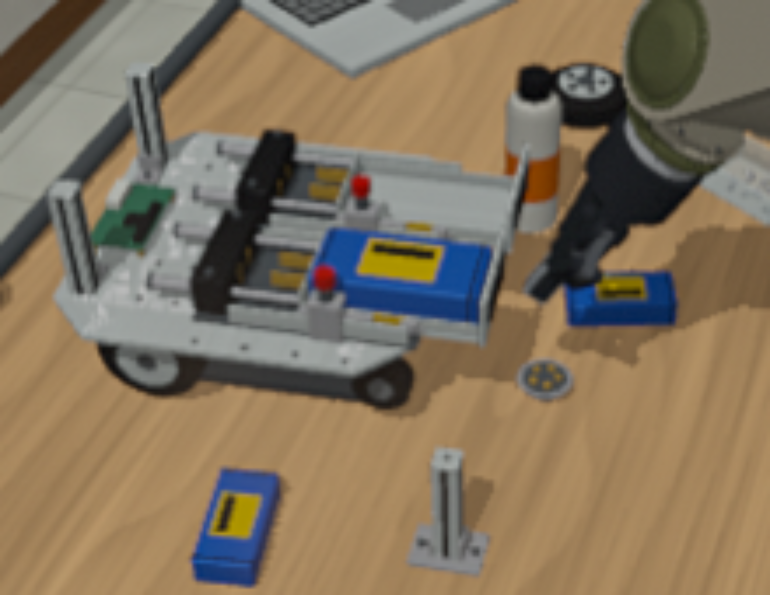

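The closed fingertips are centred on the pad (fingers u≈323, pad u≈322) with about 20 mm of gap. I'll advance slowly, 3–4 mm per row.

Request:
send_rows(targets=[[0.06, 0, 0.035, 0, 0, 0, 0], [0.12, 0, 0.07, 0, 0, 0, 0], [0.18, 0, 0.105, 0, 0, 0, 0], [0.24, 0, 0.14, 0, 0, 0, 0], [0.29, 0, 0.167, 0, 0, 0, 0]])

```text
time_s: 4.6
position: [0.5253, -0.0328, 0.1314]
tool_rot: [[0.857, 0.142, 0.495], [0.123, -0.99, 0.071], [0.5, -0.0, -0.866]]
ft_force: [-0.4, -0.0, 1.1]
grip_width: -0.0005
```

Request:
send_rows(targets=[[0.026, 0, 0.015, 0, 0, 0, 0], [0.052, 0, 0.03, 0, 0, 0, 0], [0.078, 0, 0.045, 0, 0, 0, 0], [0.104, 0, 0.06, 0, 0, 0, 0], [0.13, 0, 0.075, 0, 0, 0, 0]])

```text
time_s: 5.22
position: [0.5318, -0.0318, 0.1313]
tool_rot: [[0.858, 0.142, 0.494], [0.123, -0.99, 0.071], [0.499, -0.0, -0.867]]
ft_force: [-6.6, -2.5, 3.2]
grip_width: -0.0001
```

Contact was made (force about -6.6 N in x), with the sled about 4 mm in. I continue steadily.

Request:
send_rows(targets=[[0.06, 0, 0.035, 0, 0, 0, 0], [0.12, 0, 0.07, 0, 0, 0, 0], [0.18, 0, 0.105, 0, 0, 0, 0], [0.24, 0, 0.14, 0, 0, 0, 0], [0.3, 0, 0.175, 0, 0, 0, 0]])

```text
time_s: 5.85
position: [0.5489, -0.0293, 0.1312]
tool_rot: [[0.858, 0.142, 0.494], [0.123, -0.99, 0.071], [0.499, -0.0, -0.867]]
ft_force: [-8.7, -3.1, 5.6]
grip_width: -0.0002
```

Request:
send_rows(targets=[[0.06, 0, 0.035, 0, 0, 0, 0], [0.12, 0, 0.07, 0, 0, 0, 0], [0.18, 0, 0.105, 0, 0, 0, 0], [0.22, 0, 0.125, 0, 0, 0, 0], [0.22, 0, 0.125, 0, 0, 0, 0]])

```text
time_s: 6.48
position: [0.5614, -0.0275, 0.1313]
tool_rot: [[0.858, 0.142, 0.494], [0.123, -0.99, 0.071], [0.499, -0.0, -0.867]]
ft_force: [-6.7, -1.5, 3.9]
grip_width: 0.0
```

```bash
python3 - <<'E'
from h import *
s=status.observe(); p,R=s['position'],s['tool_rot']; print(s['time_s'],p,s['ft_force'])
im,d=vision.get_image('wrist'); cv2.imwrite('pics/w3.png',im[:,:,::-1])
g=im.max(2)
y=np.radians(8.3); X=np.array([np.cos(y),np.sin(y),0])
print('pushed est',(p-np.array([.5374,-.0308,0]))@X+.0095)
E
```

```text
6.475 [ 0.56140986 -0.02749507  0.13128908] [-6.69320138 -1.47331625  3.89279916]
pushed est 0.033735466052977205
```

View pics/w3.png

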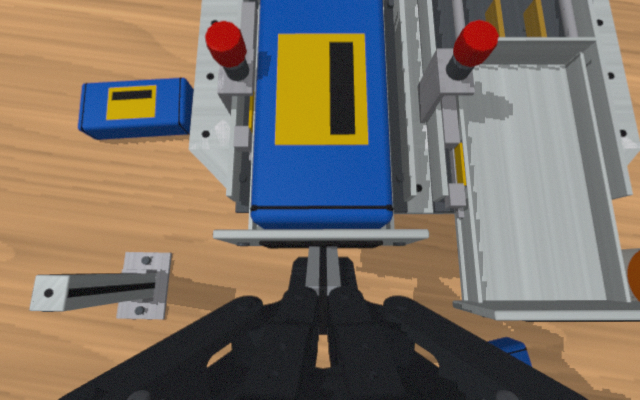

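The sled is about 34 mm in and both red knobs (226,45) and (476,44) are still up. I push 12 mm more, to about 46 mm, which is short of the 54 mm end stop.

Request:
send_rows(targets=[[0.05, 0, 0.03, 0, 0, 0, 0], [0.1, 0, 0.058, 0, 0, 0, 0], [0.15, 0, 0.087, 0, 0, 0, 0], [0.2, 0, 0.116, 0, 0, 0, 0], [0.2, 0, 0.116, 0, 0, 0, 0]])

```text
time_s: 7.15
position: [0.573, -0.0258, 0.1313]
tool_rot: [[0.858, 0.142, 0.494], [0.123, -0.99, 0.071], [0.499, -0.0, -0.867]]
ft_force: [-6.5, -2.2, 4.1]
grip_width: 0.0001
```

```bash
cat > knob.py <<'E'
from h import *
import sys
s=status.observe(); p,R=s['position'],s['tool_rot']; print(s['time_s'],p,s['ft_force'])
im,d=vision.get_image('wrist'); cv2.imwrite(sys.argv[1],im[:,:,::-1])
y=np.radians(8.3); X=np.array([np.cos(y),np.sin(y),0])
print('pushed est',(p-np.array([.5374,-.0308,0]))@X+.0095)
h=cv2.cvtColor(im,cv2.COLOR_RGB2HSV).astype(int); red=((h[...,0]<6)|(h[...,0]>174))&(h[...,1]>170)&(h[...,2]>80)&(d>0)
n,l,st,c=cv2.connectedComponentsWithStats(red.astype(np.uint8))
for i in range(1,n):
    if st[i,4]<60: continue
    v,u=np.nonzero(l==i); P=unproj('wrist',np.c_[u,v],d[v,u],(p,R)); print('red',st[i],np.round(np.median(P,0),3),'ztop',np.percentile(P[:,2],90).round(4))
E
python3 knob.py pics/w4.png
```

```text
7.15 [ 0.57303677 -0.02582232  0.13131069] [-6.48714683 -2.22733774  4.11304344]
pushed est 0.04548205893442251
red [ 456   43   45   46 1463] [ 0.668 -0.082  0.167] ztop 0.1686
red [ 209   54   39   43 1212] [0.651 0.029 0.161] ztop 0.1617
```

View pics/w4.png

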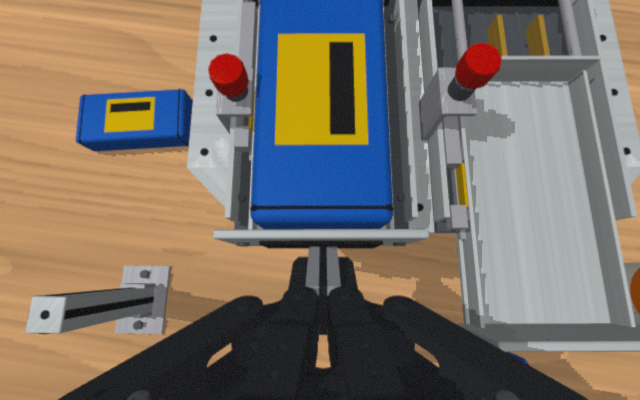

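The loaded bay's knob (228,75) is now 7 mm lower than the empty bay's (478,66), so the pin has dropped while pressed for over 0.05 s. I now back straight out, slowly at first.

Request:
send_rows(targets=[[-0.05, 0, -0.03, 0, 0, 0, 0], [-0.1, 0, -0.058, 0, 0, 0, 0], [-0.15, 0, -0.087, 0, 0, 0, 0], [-0.21, 0, -0.12, 0, 0, 0, 0], [-0.3, 0, -0.175, 0, 0, 0, 0]])

```text
time_s: 7.82
position: [0.5563, -0.0284, 0.1315]
tool_rot: [[0.857, 0.142, 0.495], [0.123, -0.99, 0.071], [0.5, -0.0, -0.866]]
ft_force: [-0.2, 0.3, -1.1]
grip_width: -0.0
```

Request:
send_rows(targets=[[-0.2, 0, -0.115, 0, 0, 0, 0], [-0.4, 0, -0.23, 0, 0, 0, 0], [-0.6, 0, -0.35, 0, 0, 0, 0], [-0.8, 0, -0.46, 0, 0, 0, 0], [-0.8, 0, -0.46, 0, 0, 0, 0]])

```text
time_s: 8.45
position: [0.51, -0.0351, 0.1315]
tool_rot: [[0.857, 0.141, 0.495], [0.122, -0.99, 0.071], [0.5, -0.0, -0.866]]
ft_force: [0.0, -0.5, 0.0]
grip_width: -0.0002
```

```bash
python3 knob.py pics/w5.png; python3 - <<'E'
from h import *
im,d=vision.get_image('side'); cv2.imwrite('pics/s5.png',cv2.resize(im[90:260,190:410,::-1],None,fx=3.5,fy=3.5))
E
```

```text
8.45 [ 0.51003686 -0.0350501   0.13149679] [ 7.87652102e-03 -4.98154691e-01  4.50202177e-04]
pushed est -0.018190059090169103
```

View pics/w5.png

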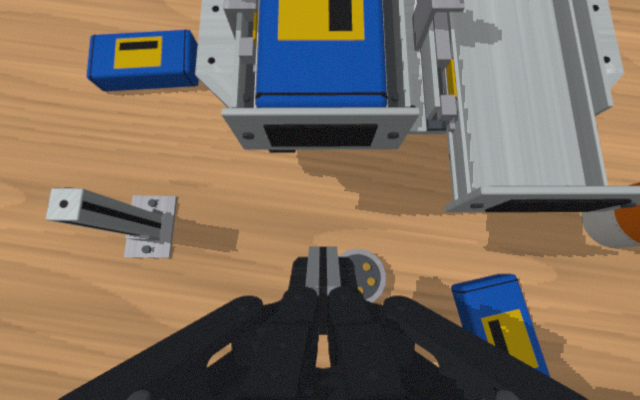

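View pics/s5.png

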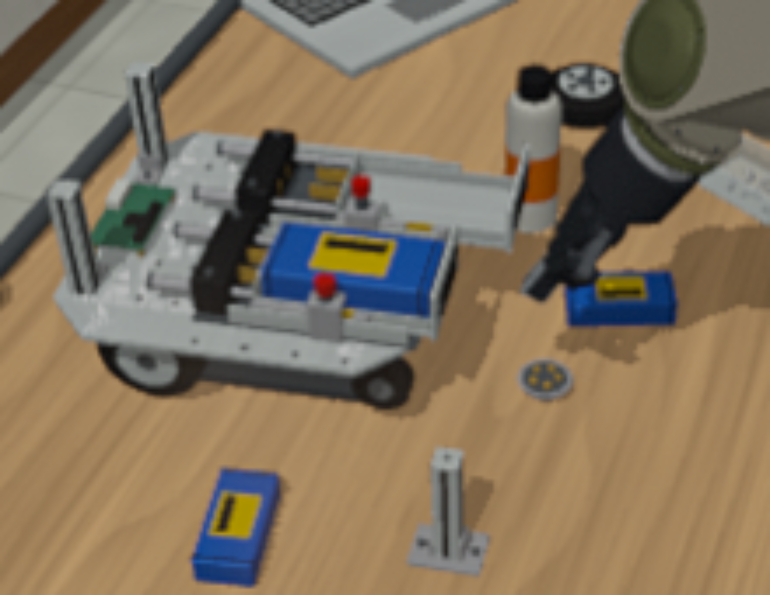

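The sled stays in, with its pad at wrist (322,134), while the empty one is out (560,200). The battery is flat in its tray and the arm is clear. I'll measure the pads once more.

```bash
python3 - <<'E'
from h import *
s=status.observe(); p,R=s['position'],s['tool_rot']
im,d=vision.get_image('wrist'); g=im.max(2)
y=np.radians(8.3); X=np.array([np.cos(y),np.sin(y),0]);Y=np.array([-np.sin(y),np.cos(y),0])
for n_,(u0,u1,v0,v1),C in(('A',(255,385,118,150),[.5374,-.0308,.1372]),('B',(470,640,190,215),[.5541,-.145,.1371])):
    m=np.zeros_like(g,bool); m[v0:v1,u0:u1]=(g[v0:v1,u0:u1]<45)
    n,l,st,c=cv2.connectedComponentsWithStats(m.astype(np.uint8)); i=1+np.argmax(st[1:,4]); m=(l==i)&(d>0); v,u=np.nonzero(m)
    P=unproj('wrist',np.c_[u,v],d[v,u],(p,R)); print(n_,st[i],np.round(P.mean(0),4),'pushed',((P.mean(0)-C)@X).round(4))
for r in vision.masks_of('wrist','battery_mid')[:4]: print(r['p'],r['extent'])
im,d=vision.get_image('scene'); h=cv2.cvtColor(im,cv2.COLOR_RGB2HSV).astype(int)
v,u=np.mgrid[0:400,0:640]; ok=d>0; P=np.full((400,640,3),np.nan); P[ok]=unproj('scene',np.c_[u[ok],v[ok]],d[ok])
b=ok&(((h[...,0]>100)&(h[...,0]<130)&(h[...,1]>120))|((h[...,0]>18)&(h[...,0]<32)&(h[...,1]>120)))&(P[...,2]>.143)&(P[...,2]<.17)&(P[...,0]>.53)&(P[...,0]<.75)&(P[...,1]>-.1)&(P[...,1]<.06)
rc=cv2.minAreaRect((P[b][:,:2]*1000).astype(np.float32)); print('battery',np.median(P[b][:,2]),rc); print('moved',(np.array(rc[0])-[615.6,-21.5])@X[:2],(np.array(rc[0])-[615.6,-21.5])@Y[:2])
red=((h[...,0]<8)|(h[...,0]>172))&(h[...,1]>150)&(h[...,2]>70)&(P[...,2]>.13)&(P[...,0]>.6)
n,l,st,c=cv2.connectedComponentsWithStats(red.astype(np.uint8))
for i in range(1,n):
    if st[i,4]>8: print(st[i],np.round(P[l==i].mean(0),3))
print(s['ft_force'])
E
```

```text
A [ 264  126  113   22 2274] [ 0.5747 -0.0255  0.1378] pushed 0.0377
B [ 485  201  146   13 1345] [ 0.554  -0.1441  0.1403] pushed 0.0
0.89 [83.5, 29.6, 198.4, 93.7]
0.84 [255.3, 1.2, 385.3, 110.9]
0.8 [450.5, 274.8, 549.7, 373.0]
battery 0.14928517922089785 ((664.1366577148438, -14.61526107788086), (158.74542236328125, 65.54022979736328), 8.426042556762695)
moved 49.02212927973188 -0.19394080255562884
[358 195   4   5  15] [0.657 0.028 0.16 ]
[337 223   5   5  20] [ 0.674 -0.086  0.166]
[ 0.16703617 -0.72182184  0.60251657]
```

Sled A is in by 37.7 mm and B by 0.0 mm, and pin A's knob is about 6–7 mm lower. The battery rectangle came out 159 mm long because it picked up the gold contacts. Its near edge moved about 37 mm with the sled, and the battery's height and sideways position are unchanged. I'm handing in.

```bash
python3 -c "
from rig import env; print(env.close_job())"
```

```text
the job is handed in; nothing more can be done
None
```

The loaded left sled is latched against its dropped pin with the battery still lying in its tray, and I have handed the job in. I pushed the pad with closed, tilted fingertips to about 45.5 mm. The pin dropped there, and I then backed straight out. The largest wrist force I read while pushing was about 11 N, taken at the end of each move.

**Last checks:**
- **Loaded sled:** pushed in 37.7 mm.
- **Pin:** the red knob is about 7 mm lower in the wrist view and 5–6 mm lower in the scene view.
- **Empty sled:** still fully out, moved 0.0 mm.
- **Battery:** its height is unchanged, it moved 0.2 mm sideways, and its near edge moved about 37 mm along with the sled.
- **Robot:** clear of everything, with wrist force near zero.

**One check disagreed:** the battery outline from the scene camera came out 159 mm long instead of 134 mm. I put this down to the gold contacts being picked up with it, and relied on the near edge and the pictures instead. I did not re-measure the post, can, dish and other loose things. The ones in view looked unmoved in the last pictures.

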